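# Seat the drill-bit rack in the inspection nest

## Robot

A 6-joint arm with a two-finger parallel gripper is mounted at the origin on the work surface. World frame = base frame: x ahead of the robot, y to its left, z up, the work surface at z = 0. Lengths are in m, angles in rad, forces in N, time in s.
With the tool pointing down it reaches from about 0.275 to 0.825 m from the base axis. Payload 4.9 kg.
Tool frame: the origin (TCP) lies midway between the tips of the shut fingers; the grasp point (between the pads) lies 19 mm behind it (bot.grip_depth is the distance from the TCP to the grasp point, in m); z points along the fingers, y is the line along which they close (so a half turn about z gives the same grasp; the last joint's range is limited). The gripper opens to 85 mm and grips with 20 to 120 N. Pads are 22 mm wide; open, the fingers measure 114 mm over their backs; the gripper's body (76 mm by 85 mm) begins 54 mm behind the grasp point. The pads swing forward as they close: fully open they stand 13 mm farther back than shut.
Start: joints at [-1.459, 0.326, -0.193, 1.052, 0, 1.437], TCP at [0.134, -0.533, 0.231] pointing down, gripper open.
Joint ranges: [-2.65, 2.65], [-0.97, 1.79], [-1.3, 1.35], [-1.93, 2.1], [-1.47, 1.37], [-3.14, 3.14]. Speed limits (rad/s): [2.57, 2.57, 3.14, 3.14, 3.14, 3.14].

## Interface

Orientations are given as a unit quaternion [w, x, y, z].
In Python, from cell import bot gives the robot as it stands. Calls block until the motion is done:
- bot.move_pose(position, orientation): joint-space move of the TCP to a pose.
- bot.move_linear(position, speed=0.15, rotation=None, until_force=None): straight line of the TCP; rotation=None keeps the orientation; speed is the mean speed in m/s. With until_force (N) it stops when the force on the tool has changed by that much, and returns True; else False.
- bot.goto_joints(angles): joint-space move.
- bot.set_gripper(opening, grasp_force=None): opening from 0.0 (shut) to 1.0 (fully open); grasp_force is the grip in N (None keeps the last); returns when the fingers have stopped.
- bot.wait(seconds).
- bot.solve_ik(position, orientation): joint angles nearest the present ones, or None.
- bot.camera(name): name is "scene" or "top" or "wrist"; returns the picture (480x640x3 uint8, red, green, blue); there is no depth.
- bot.calibration(name): a dict with "mtx" (3x3 intrinsics, pixels), "k1" (the pictures are not rectified: a ray, as slopes to the right and down, at radius r is drawn at 1 + k1 r^2 times it, then the intrinsics apply), "extrinsics" (4x4, takes a point from world to camera coordinates); the wrist camera has in their place "hand_eye" (4x4, takes a point from camera to tool coordinates, whose origin is the TCP and whose axes are the flange's). Camera axes: x right, y down, z forward; pixel columns grow to the right and rows downward; lengths in m; the calibration is good to about 2 mm. A picture is of the moment at which its call begins: read the wrist's pose just before it. calibration takes no time and is no camera call.
A pose or a line that the arm cannot do raises bot.PlanningError and nothing moves.
- bot.close_job(): hands the job in; it is judged then, once.
Trained networks look in the newest picture that a camera, given by its name, has taken for a name from the list of things; names that differ only in an ending like _2 or _b are one class to them, and where a whole thing is asked for, a point or a joint stands for the part that bears it (a point fixed in the world has none). Each returns a list of dicts, best first, with "confidence" (0 to 1); they miss things now and then, are a little off and sometimes report something else, mostly with a low value. They report only what shows in the picture. A call takes as long as a camera call. They do not tell look-alikes from the thing itself.
- bot.search_frame(camera, thing): "bbox" ([left, top, width, height] in pixels, round what is visible of it).
Readings, each from a call of its own:
- bot.read_clock(): time.
- bot.read_joint_positions(): joint angles.
- bot.read_joint_vel(): joint speeds.
- bot.read_joint_efforts(): joint torques, N m.
- bot.read_position(): TCP position.
- bot.read_tool_rot(): TCP orientation.
- bot.read_ft_force(): force on the tool from outside, world axes, zero at the start.
- bot.read_moment(): the same for the moment, N m.
- bot.read_gripper_width(): opening from 0.0 (shut) to 1.0 (fully open).
- bot.read_finger_force(): force on a finger pad.
Only numpy, scipy, OpenCV 4.12 (cv2) and the standard library are available. Lean on these libraries where they do the work, as an engineer would, in place of code of your own. Each camera call takes 0.05 s, during which the arm holds its last target. There are 200 camera calls.

## Task

Push the large rack of drill bits along the bench until it lies flat against the nest's long rail, and slide the nest's movable jaw up, so that the rack is seated square in the corner: touching the rail, the end stop and the jaw with no gap. Only push with the fingers: the rack stays down on the bench and is never lifted or tipped. Leave the other things on the bench where they are.

Things in the scene. Friction and masses are not known exactly. Their poses are not given: they have to be found in the camera images.
- rack: the large dark grey, black-topped rack: block 92 (x) by 130 (y) by 28 mm high with 24 fixed steel drill bits (4 x 6) standing up to 54 mm above the bench. 0.35 to 0.7 kg, slides on the bench. Origin: centre of its underside; z up. Starts between end stop and jaw (seen along the rail), 20 to 80 mm off the rail, turned up to 0.3 rad from square; its y axis is to end parallel to the nest's y axis
- nest: L-shaped aluminium nest fixed to the bench. Origin: its inner corner at bench height, z up. Long rail along its y axis, y = -20 to 370 mm; inner face is the plane x = 0 and looks to +x (away from the robot). End stop along its x axis, x = 0 to 90 mm; inner face is the plane y = 0 and looks to +y. Both 20 mm thick, 30 mm high. A seated rack has its centre at x = 46, y = 65 mm in this frame
- jaw (a joint): travel of the dark steel sliding jaw (m) along the rail towards the end stop (nest -y). The jaw's inner face is at nest y = 0.320 - value; it touches a seated rack at 0.190. It starts between 0.01 and 0.05 (travel 0 to 0.25), slides with about 1.5 N of friction and stays where it is left
- jaw_back (a point): centre of the jaw's outer (back) face, which looks to nest +y and is where it is pushed; 23 mm above the bench, 45 mm out from the rail's inner face. The jaw is a plate 25 mm thick (nest y), from x = 2 to 85 mm in the nest's frame and 1 to 45 mm above the bench, with a foot over the rail
- small_rack: bystander: small square rack, same material, 70 x 70 x 28 mm with three bits, up to 54 mm high, beyond the end stop; origin centre of underside
- case: bystander: flat yellow plastic case, 50 x 110 x 19 mm, beyond the rack as seen from the robot; origin centre of underside
- brush: bystander: brush 160 mm long lying on the robot's side of the rail, along it; origin on the bench under its middle
- oiler: bystander: small white bottle, 40 mm across, 90 mm high, on the far side of the jaw from the end stop; origin centre of underside
- mug: bystander: white mug, 80 mm across, 85 mm high, to the left or the right; origin centre of underside
- flask: bystander: grey-white flask, 70 mm across, 190 mm high, on the other side; origin centre of underside
Mind the look-alikes: they are no part of the job. What is shaped like the rack but orange or purple is not meant.

How it is judged:
At the end, for the whole second after the job is handed in: The rack lies flat and at rest on the bench in the nest's corner: its centre within 4 mm of x = 46 mm and of y = 65 mm in the nest's frame, square to the rail within 0.035 rad (2 degrees), and the jaw up against it (jaw travel 0.185 to 0.194 m) (x of rack in the frame of nest between 0.042 and 0.05 m and y of rack in the frame of nest between 0.061 and 0.069 m and angle between the y axis of rack and the y axis of nest, either way round below 0.035 rad and value of joint jaw between 0.185 and 0.194 m and height (world z) of rack below 0.004 m and angle between rack's own z axis and vertical below 0.03 rad and linear speed of rack below 0.01 m/s); the robot touches nothing.
It fails at once if the rack is lifted off the bench (more than 8 mm) or tipped (more than 0.15 rad) (height (world z) of rack above 0.008 m or angle between rack's own z axis and vertical above 0.15 rad).
It fails at once if a bystander is moved more than 20 mm or knocked over (distance of any of small_rack, case, brush, oiler, mug, flask from where it was at the start of the episode above 0.02 m or angle between any of small_rack, case, oiler, mug, flask's own z axis and vertical above 0.4 rad).
It also fails if it takes over 48 s, if anything falls off the work surface, if the arm or the gripper's body presses on something with over 40 N, if the wrist force passes 120 N, or if a joint passes its speed limit or range.

## Working session

There is one attempt and no reset: what is moved stays moved. The work goes in short steps, each a Python script; the robot and the scene stay as the last script left them, time stands still between calls to the robot, and variables do not carry over. Pictures are saved under pics/ and viewed, at most 10 in all, crops included, and the job is handed in when it is done.

```bash
ls; mkdir -p pics; python3 - <<'E'
from cell import bot
import cv2,numpy as np
for n in ["top","scene"]:
    im=bot.camera(n); cv2.imwrite(f"pics/{n}0.png",im[:,:,::-1])
    c=bot.calibration(n); print(n,c["mtx"],c["k1"],np.round(c["extrinsics"],4))
    for t in ["rack","nest","jaw","small_rack","oiler","brush","case"]:
        print(t,[(np.round(d["bbox"]).tolist(),round(d["confidence"],2)) for d in bot.search_frame(n,t)])
print(bot.read_clock(),bot.read_tool_rot())
E
```

```text
pics
top [[619.22767908   0.         330.19332387]
 [  0.         619.22767908 247.86442109]
 [  0.           0.           1.        ]] 0.05066002584847067 [[-1.3500e-02 -9.9980e-01  1.1700e-02 -3.0000e-04]
 [-9.8450e-01  1.1200e-02 -1.7520e-01  5.9060e-01]
 [ 1.7500e-01 -1.3900e-02 -9.8450e-01  1.3193e+00]
 [ 0.0000e+00  0.0000e+00  0.0000e+00  1.0000e+00]]
rack [([203.0, 170.0, 48.0, 59.0], 0.9), ([268.0, 226.0, 63.0, 49.0], 0.76), ([378.0, 163.0, 64.0, 63.0], 0.75)]
nest [([196.0, 259.0, 182.0, 55.0], 0.67)]
jaw [([222.0, 264.0, 18.0, 50.0], 0.7)]
small_rack [([390.0, 263.0, 40.0, 30.0], 0.68)]
oiler [([140.0, 291.0, 22.0, 23.0], 0.55)]
brush [([259.0, 332.0, 73.0, 20.0], 0.81)]
case [([308.0, 174.0, 54.0, 22.0], 0.84)]
scene [[500.67036965   0.         326.31257048]
 [  0.         500.67036965 243.31194671]
 [  0.           0.           1.        ]] -0.12656749616908786 [[-0.1857  0.9826  0.0097  0.1051]
 [ 0.6117  0.1233 -0.7814 -0.316 ]
 [-0.769  -0.1391 -0.624   1.6282]
 [ 0.      0.      0.      1.    ]]
rack [([194.0, 253.0, 66.0, 62.0], 0.98), ([321.0, 239.0, 59.0, 41.0], 0.66)]
nest [([288.0, 215.0, 161.0, 52.0], 0.65)]
jaw [([411.0, 226.0, 15.0, 40.0], 0.57)]
small_rack [([244.0, 213.0, 31.0, 30.0], 0.83)]
oiler [([481.0, 220.0, 21.0, 34.0], 0.88)]
brush [([338.0, 208.0, 61.0, 16.0], 0.69)]
case [([278.0, 292.0, 57.0, 28.0], 0.66)]
0.8 [ 1.16483323e-05  9.92454978e-01  1.22609608e-01 -5.96464129e-06]
```

```bash
python3 - <<'E'
import cv2
im=cv2.imread("pics/top0.png")[140:380,120:460]
cv2.imwrite("pics/top0c.png",cv2.resize(im,None,fx=2.35,fy=2.35,interpolation=cv2.INTER_CUBIC))
E
```

```text
(no output)
```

View pics/top0c.png

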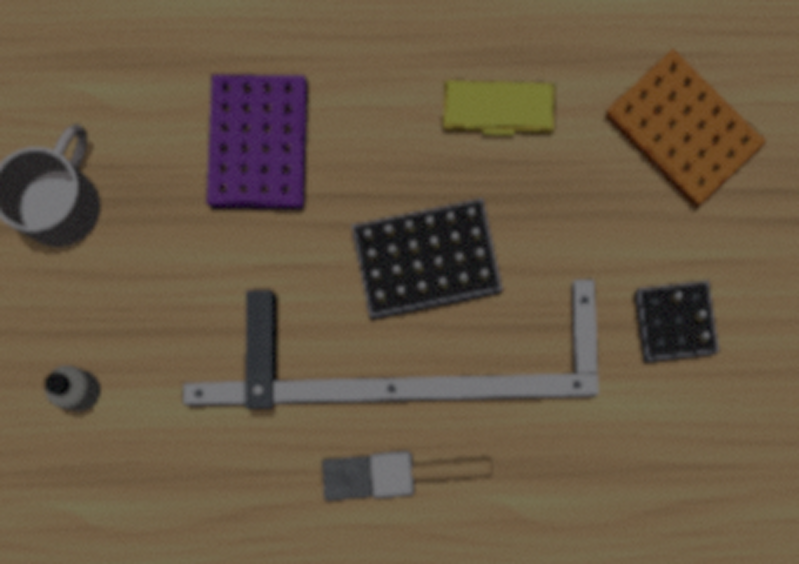

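The top view shows the nest with its end stop on the right (inner corner at about crop pixel 575,374) and the jaw on the left at crop x 247–275. The dark rack's centre is near (428,258), turned about 0.2 rad, with the case well clear above it. The orange and purple racks are the look-alikes.

```bash
cat > h.py <<'E'
import numpy as np,cv2
from scipy.spatial.transform import Rotation as R
from cell import bot
C=bot.calibration("top")
def w(px,z):
    u=np.linalg.inv(C["mtx"])@np.r_[px,1]; d=u[:2].copy(); s=d.copy()
    for _ in range(20): s=d/(1+C["k1"]*(s@s))
    T=C["extrinsics"]; Rm=T[:3,:3]; o=-Rm.T@T[:3,3]; v=Rm.T@np.r_[s,1]
    return (o+v*(z-o[2])/v[2])[:2]
def crop(p): return (np.array(p,float)+.5)/2.35-.5+[120,140]
E
python3 - <<'E'
from h import *
np.set_printoptions(precision=4,suppress=True)
T=C["extrinsics"];print("cam",-T[:3,:3].T@T[:3,3])
def W(p,z): return w(crop(p),z)
r=[W(p,.028) for p in [(484,201),(355,227),(372,317),(499,291)]]
print("rack",r,np.mean(r,0),[np.linalg.norm(r[i]-r[i-1]) for i in range(4)])
a=W((575,374),.03);b=W((275,381),.03);c=W((573,283),.03);d=W((184,383),.03)
print("corner",a,"rail",b,d,"stop end",c,np.linalg.norm(c-a),np.linalg.norm(d-a))
for q in (b,d): print("yaw",np.arctan2(-(q-a)[0],(q-a)[1]))
print("jaw",W((247,291),.045),W((275,291),.045),W((247,380),.045))
print("case",W((443,132),.019),W((553,132),.019),"oiler base",W((75,392),.0),"small",W((640,290),.028))
E
```

```text
cam [0.3506 0.0114 1.4023]
rack [array([0.6471, 0.0016]), array([0.6229, 0.1258]), array([0.5355, 0.1094]), array([ 0.5591, -0.0117])] [0.5911 0.0563] [np.float64(0.08900978023615135), np.float64(0.1265918821430533), np.float64(0.08890529442059733), np.float64(0.1233530873215216)]
corner [ 0.4787 -0.0823] rail [0.4757 0.2002] [0.475  0.2851] stop end [ 0.5657 -0.0824] 0.0869605878408786 0.36744659414082376
yaw 0.010538444136594466
yaw 0.009961618617942019
jaw [0.5593 0.2255] [0.559  0.1993] [0.4756 0.224 ]
case [0.7185 0.0408] [ 0.7174 -0.067 ] oiler base [0.4707 0.3942] small [ 0.5585 -0.1465]
```

```bash
python3 - <<'E'
from h import *
np.set_printoptions(precision=3,suppress=True)
cv2.imwrite("pics/top1.png",bot.camera("top")[:,:,::-1])
for t in ["flask","mug"]:
    for d in bot.search_frame("top",t): b=d["bbox"];print(t,np.round(b),d["confidence"],w([b[0]+b[2]/2,b[1]+b[3]/2],.09))
for yaw in (0.0102,):
  for f in (0,np.pi):
    q=(R.from_euler("z",yaw)*R.from_matrix(np.diag([1,-1,-1.]))*R.from_euler("z",f)).as_quat(scalar_first=True)
    for p in ([.676,.056,.2],[.676,.056,.004],[.575,.056,.004],[.53,.27,.01]): 
        print(f,p,bot.solve_ik(p,q))
E
```

```text
flask [494. 198.  58.  51.] 0.6 [ 0.634 -0.425]
mug [116. 194.  51.  50.] 0.9 [0.652 0.399]
mug [140. 294.  24.  21.] 0.48 [0.467 0.369]
0 [0.676, 0.056, 0.2] [-0.026  0.588  0.141  1.124  0.     3.105]
0 [0.676, 0.056, 0.004] [-0.026  0.764 -0.072  0.735  0.     3.105]
0 [0.575, 0.056, 0.004] [-0.031  0.618 -0.377  0.575  0.     3.101]
0 [0.53, 0.27, 0.01] [ 0.347  0.633 -0.325  0.613  0.    -2.805]
3.141592653589793 [0.676, 0.056, 0.2] [-0.026  0.588  0.141  1.124  0.    -0.036]
3.141592653589793 [0.676, 0.056, 0.004] [-0.026  0.764 -0.072  0.735  0.    -0.036]
3.141592653589793 [0.575, 0.056, 0.004] [-0.031  0.618 -0.377  0.575  0.    -0.041]
3.141592653589793 [0.53, 0.27, 0.01] [ 0.347  0.633 -0.325  0.613  0.     0.337]
```

View pics/top1.png

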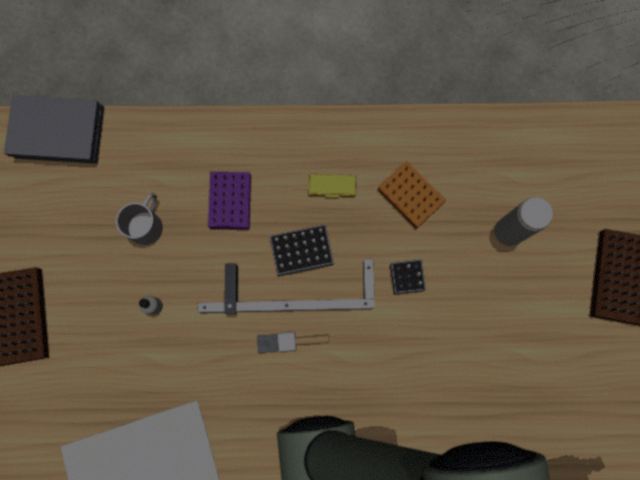

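The flask is at about pixel (523,222), world (0.63,−0.42), so I bring the arm round at short radius before extending. Then comes the first push.

```bash
cat >> h.py <<'E'
YAW=0.0102; O=np.array([.479,-.083])
def q(extra=0): return (R.from_euler("z",YAW+extra)*R.from_matrix(np.diag([-1,1,-1.]))).as_quat(scalar_first=True)
def nw(x,y): return O+R.from_euler("z",YAW).as_matrix()[:2,:2]@[x,y]
def st(): print(bot.read_clock(),np.round(bot.read_position(),4),np.round(bot.read_ft_force(),1))
E
python3 - <<'E'
from h import *
bot.move_pose([.43,.03,.22],q()); bot.set_gripper(.8)
bot.move_linear([.678,.054,.15],.3); bot.move_linear([.678,.054,.004],.2); st()
print(bot.move_linear([*nw(.125,.138),.004],.08)); st()
print(bot.move_linear([*nw(.095,.138),.004],.05,until_force=15)); st()
E
```

```text
5.4417 [0.679  0.054  0.0057] [-0.5 -0.3  0.5]
False
6.5333 [0.6031 0.0563 0.0043] [2.3 0.2 1.2]
True
7.0667 [0.5807 0.056  0.0052] [ 0.1 -0.3  1.1]
```

```bash
python3 - <<'E'
from h import *
print(bot.move_linear([*nw(.093,.138),.004],.03,until_force=15)); st()
bot.move_linear([*nw(.125,.138),.004],.2);bot.move_linear([*nw(.125,.138),.13],.4)
bot.set_gripper(0)
bot.move_linear([*nw(.05,.355),.13],.4);st()
im=bot.camera("scene"); cv2.imwrite("pics/s2.png",cv2.resize(im[190:330,180:460,::-1],None,fx=2.8,fy=2.8,interpolation=cv2.INTER_CUBIC))
E
```

```text
True
7.3917 [0.5808 0.056  0.0058] [ 1.8 -0.1  1.6]
9.4833 [0.525  0.2731 0.1301] [ 0.7 -0.1  0.2]
```

View pics/s2.png

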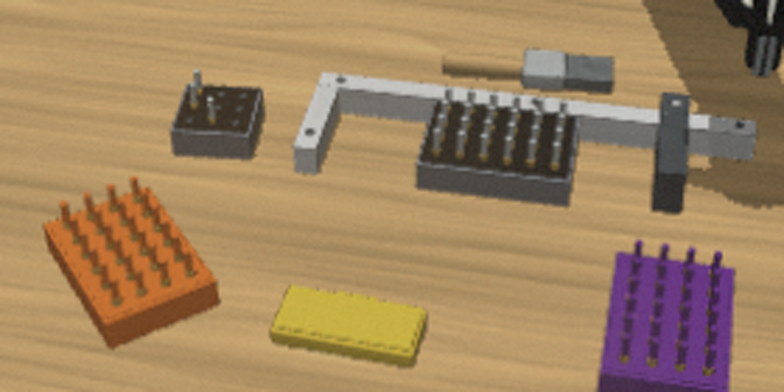

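The rack is square against the rail (its front face spans crop pixels 418–575, parallel to the rail). Next I push the jaw.

```bash
python3 - <<'E'
from h import *
bot.move_linear([*nw(.045,.355),.012],.2); st()
print(bot.move_linear([*nw(.045,.182),.012],.08,until_force=25)); st()
print(bot.move_linear([*nw(.045,.155),.012],.03,until_force=20)); st()
print(bot.move_linear([*nw(.045,.155),.012],.03,until_force=20)); st()
E
```

```text
10.275 [0.5214 0.2719 0.0127] [ 0.3 -0.4  0.5]
False
12.5833 [0.5221 0.0995 0.012 ] [-1.1  3.2  1.2]
True
13.2083 [0.5221 0.0868 0.012 ] [1.3 2.8 1.8]
True
13.525 [0.522  0.0872 0.0121] [0.1 3.5 2.4]
```

```bash
python3 - <<'E'
from h import *
bot.move_linear([*nw(.045,.20),.012],.15); bot.move_linear([*nw(.045,.20),.13],.4)
bot.set_gripper(.7); bot.move_linear([*nw(.14,.065),.13],.4); bot.move_linear([*nw(.14,.065),.006],.2)
for _ in range(2): print(bot.move_linear([*nw(.093,.065),.006],.04,until_force=20)); st()
bot.move_linear([*nw(.14,.065),.006],.15); bot.move_linear([*nw(.14,.065),.13],.4)
bot.set_gripper(0); bot.move_linear([*nw(.045,.21),.13],.4); bot.move_linear([*nw(.045,.21),.012],.2)
for _ in range(2): print(bot.move_linear([*nw(.045,.155),.012],.04,until_force=20)); st()
bot.move_linear([*nw(.045,.21),.012],.15); bot.move_linear([*nw(.045,.21),.15],.4); bot.move_linear([.40,.30,.25],.4)
st()
im=bot.camera("top"); cv2.imwrite("pics/t3.png",cv2.resize(im[200:340,180:450,::-1],None,fx=2.9,fy=2.9,interpolation=cv2.INTER_CUBIC))
E
```

```text
False
17.575 [ 0.5816 -0.017   0.0094] [18.   4.1 -2.4]
False
17.825 [ 0.5816 -0.017   0.0094] [18.3  3.4 -2.6]
True
21.6917 [0.5222 0.0878 0.012 ] [-0.6  2.9  2.7]
True
21.95 [0.5221 0.0882 0.0122] [0.5 2.9 2.9]
23.5917 [0.3989 0.2995 0.2483] [ 0.7  1.1 -0.1]
```

View pics/t3.png

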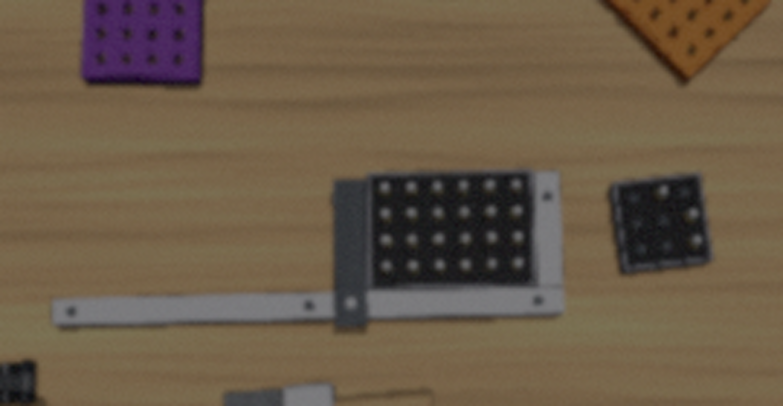

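The picture shows the rack filling the corner: rail edge at crop row 285, end stop at column 537 and jaw face at column 369, with no gap visible and the bystanders in place. I'm handing it in.

```bash
python3 -c "
from cell import bot
print(bot.close_job())"
```

```text
the job is handed in; nothing more can be done
None
```

I handed the job in at about 24 s. In the last picture the rack sits square in the nest's corner against the rail, end stop and jaw with no visible gap, and no bystander looked moved; the judge's verdict was not shown.

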